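Press the lifted battery cell flush

TASK

The opened tablet on the fixture has three flat battery cells side by side, and one of them has come up at the end nearest the robot. Press that raised end gently down with closed fingertips, on its stiff black end cap and not on the soft dark body of the cell, until the cell lies flush like the other two, keep it pressed for about two seconds, then withdraw. Touch neither the other two cells nor the circuit board, do not lift the cell any further, and leave the loose things lying where they are.

Things in the scene. Friction and masses are not known exactly. Their poses are not given: they have to be found in the camera images.
- lifted (a joint): how far the raised cell is up, rad: 0 is flush, it starts between 0.15 and 0.24 (16 to 26 mm proud at the raised end). The cell turns about its far end (the end at the circuit board), on the underside, 110 mm from the raised end. It is stiff and stays where it is left; near the raised end it yields at about 3 N, and once flush it stops hard. More than 40 N of pressing would damage it.
- press_spot (a point): the place to press: the centre of the top face of the raised cell's end cap, 18 mm from the raised end, 92 mm from the hinge; 25.5 mm above the bench once flush. x runs along the cell towards the hinge, y across it, z out of its top face. The three cells, each 110 x 62 mm, lie side by side 74 mm apart with 12 mm gaps, and change places from start to start.
- hinge (a point): on the raised cell's hinge line: underside of the cell, middle of its far edge; x along the cell away from the raised end. The cell has a stiff black end cap at its raised end, 36 mm long, 62 mm wide, 8 mm thick (the place to press), then its soft body, 74 mm long, 6 mm thick, 2 mm lower than the cap, up to the hinge (not to be pressed).
- cell_b_spot (a point): a cell that must not be touched. It is built like the raised cell and lies flat in the tablet, 110 (x) x 62 (y) mm, the top of its end cap 25.5 mm above the bench; this point is the centre of the end cap's top face, 18 mm from the end nearest the robot; x runs along the cell away from the robot, z is up.
- cell_c_spot (a point): the other cell that must not be touched. It is built like the raised cell and lies flat in the tablet, 110 (x) x 62 (y) mm, the top of its end cap 25.5 mm above the bench; this point is the centre of the end cap's top face, 18 mm from the end nearest the robot; x runs along the cell away from the robot, z is up.
- cell_b: the same cell as cell_b_spot; origin on its underside at the middle of its far edge (the edge at the circuit board)
- cell_c: the same cell as cell_c_spot; origin on its underside at the middle of its far edge
- board: circuit board that must not be touched, a strip 40 (x) x 236 (y) mm with its parts up to 22.5 mm above the bench, 9 mm beyond the far ends of the cells; origin under its centre
- nest: the fixture: aluminium base plate 220 (x) x 350 (y) x 10 mm flat on the bench with a black nest holding the tablet, whose rim is 24 mm above the bench; origin under the centre of the plate, y along the row of cells
- bracket: small loose steel cover bracket, 12 x 30 x 7 mm, lying on the circuit board; origin under its centre; to be left alone
- dish: small open steel screw dish, 30 mm across, 14 mm high, on the fixture's base plate at its left; origin under its centre; to be left alone
- standoff: brass pillar, 16 mm across, 30 mm tall, standing on the fixture's base plate at its right; origin under its centre; to be left alone
- bottle: white bottle, 50 mm across, 110 mm tall, standing on the bench; origin under its centre; to be left alone
- driver: screwdriver about 150 mm long lying on the bench; to be left alone
- spudger: flat black prying stick 155 x 13 x 5 mm lying on the bench; origin under its middle; to be left alone
- tweezers: steel tweezers 130 mm long, 6 mm high, lying on the bench; origin under its middle; to be left alone

How it is judged:
By the outcome, as a careful person would: the job done as asked, in the order asked, and still so for the second after the job is handed in, with the robot touching nothing.
It also fails if it takes over 32 s, if anything falls off the work surface, if the arm or the gripper's body presses on something with over 40 N, if the wrist force passes 120 N, or if a joint passes its speed limit or range.

ROBOT

A 7-joint arm with a two-finger parallel gripper is mounted at the origin on the work surface. World frame = base frame: x ahead of the robot, y to its left, z up, the work surface at z = 0. Lengths are in m, angles in degrees, forces in N, time in s.
With the tool pointing down it reaches from about 0.35 to 0.9 m from the base axis. Payload 8.1 kg.
Tool frame: the origin (TCP) lies at the very end of the fingers, on their centre line; the grasp point (between the pads) lies 19 mm behind it (robot.grip_depth is the distance from the TCP to the grasp point, in m); z points along the fingers, y is the line along which they close (so a half turn about z gives the same grasp; the last joint's range is limited). The gripper opens to 85 mm and grips with 20 to 120 N. Pads are 22 mm wide; open, the fingers measure 114 mm over their backs; the gripper's body (76 mm by 85 mm) begins 54 mm behind the grasp point. The pads swing forward as they close: fully open they stand 13 mm farther back than shut.
Start: joints at [61.788, 24.895, 1.432, 90.138, -0.665, 64.973, -4.303], TCP at [0.237, -0.578, 0.231] pointing down, gripper open.
Joint ranges: [-149.89, 149.89], [-25.12, 119.58], [-72.63, 75.52], [4.76, 147.25], [-75.54, 255.54], [6.69, 114.76], [-157.13, 157.13]. Speed limits (degrees/s): [127.2, 127.2, 172.46, 172.46, 180, 180, 180].

INTERFACE

Orientations are given as [roll, pitch, yaw] about the fixed x, y, z axes, in that order (R = Rz(yaw) Ry(pitch) Rx(roll)).
In Python, from station import robot, viewer gives the robot as it stands.
- The arm moves only by the tool drive_tool, never from a script. Its argument "series" is a list that holds one entry, the list of rows, each a list of 6 numbers: the shift along the world's x, y, z in m, then the turn, a rotation vector about the world's x, y, z in degrees. A call has 1 to 20 rows; each row is the pose to reach, as a shift and turn from the pose commanded when the call began; what a row does not reach only later rows make up. A row lasts 1/8 s, in which the tool goes at most 62.5 mm and 10.7 degrees, less where a joint would pass 70% of its speed; a pose out of reach is approached as far as the arm can. A call with a gripper value outside its range is refused whole. "fingers" is the closure in counts, from 0 (fully open) to 255 (shut), set as the call begins (left out, the last holds). The fingers move at their own pace and stop on an object; the grip force is fixed at half the most. Time passes only in rows, so rows that repeat a pose let the fingers close. It gives the time, the measured TCP pose, the force, the opening and the grip force at its end, in the units of the state.
- robot.observe(): the state, without advancing time (a new reading comes with each control period).
- viewer.grab_frame(name): name is "scene" or "top"; returns the picture (384x512x3 uint8, red, green, blue); there is no depth.
- viewer.calibration(name): a dict with "vfov" (degrees; the focal length in pixels is half the picture's height over the tangent of half this angle, whatever the lens; pixels are square), "cx", "cy" (the principal point, pixels), "rvec" (rotation vector, rad) and "tvec" (3), from world to camera coordinates, as OpenCV has them. Camera axes: x right, y down, z forward; pixel columns grow to the right and rows downward; lengths in m; the calibration is good to about 2 mm. A picture is of the moment at which its call begins. calibration takes no time and is no camera call.
- robot.sign_off(): hands the job in; it is judged then, once.
Trained networks look in the newest picture that a camera, given by its name, has taken for a name from the list of things; names that differ only in an ending like _2 or _b are one class to them, and where a whole thing is asked for, a point or a joint stands for the part that bears it (a point fixed in the world has none). Each returns a list of dicts, best first, with "confidence" (0 to 1); they miss things now and then, are a little off and sometimes report something else, mostly with a low value. They report only what shows in the picture. A call takes as long as a camera call.
- viewer.spot_in(target, camera): "rect" ([centre column, centre row, width, height] in pixels, round what is visible of it).
- viewer.pinpoint(target, camera): "uv" ([column, row] in pixels: a listed point, or the origin of a listed thing).
The state is a dict: "time_s": time; "joint_pos": joint angles; "qd": joint speeds; "joint_efforts": joint torques, N m; "tool_pos": TCP position; "tcp_rot": TCP orientation; "force": force on the tool from outside, world axes, zero at the start; "moment": the same for the moment, N m; "width": opening from 0.0 (shut) to 1.0 (fully open); "grip_force": force on a finger pad.
Only numpy, scipy, OpenCV 4.12 (cv2) and the standard library are available. Lean on these libraries where they do the work, as an engineer would, in place of code of your own. Each camera call takes 0.05 s, during which the arm holds its last target. There are 200 camera calls.

## Working session

There is one attempt and no reset: what is moved stays moved. The work goes in short steps, Python scripts to look and compute and a tool call to move; the robot and the scene stay as the last step left them, time stands still between calls to the robot, and variables do not carry over. Pictures are saved under pics/ and viewed, at most 10 in all, crops included, and the job is handed in when it is done.

Besides the shell and the picture viewer there is one more tool, called after "Request:" in YAML: its name, and indented under it one key for each argument. drive_tool: Moves the arm, as the interface text tells. Its arguments: {"type":"object","properties":{"series":{"type":"array","items":{"type":"array","items":{"type":"array","items":{"type":"number"}}}},"fingers":{"type":"number"}},"required":["series"]}

```bash
mkdir -p pics; cat > h.py <<'E'
import numpy as np, cv2
from station import robot, viewer
def cam(n):
    c=viewer.calibration(n); f=192/np.tan(np.radians(c["vfov"])/2)
    K=np.array([[f,0,c["cx"]],[0,f,c["cy"]],[0,0,1]]); return K,np.array(c["rvec"],float),np.array(c["tvec"],float)
def ray(n,uv):
    K,r,t=cam(n); R=cv2.Rodrigues(r)[0]; d=R.T@np.linalg.inv(K)@[uv[0],uv[1],1]; return -R.T@t,d
def atz(n,uv,z):
    o,d=ray(n,uv); return o+d*(z-o[2])/d[2]
def proj(n,p):
    K,r,t=cam(n); return cv2.projectPoints(np.atleast_2d(np.float64(p)),r,t,K,None)[0][:,0]
def tri(a,b):
    (o1,d1),(o2,d2)=a,b; A=np.c_[d1,-d2]; s=np.linalg.lstsq(A,o2-o1,rcond=None)[0]
    p,q=o1+d1*s[0],o2+d2*s[1]; return (p+q)/2,np.linalg.norm(p-q)
E
python3 - <<'E'
from h import *
np.set_printoptions(precision=4,suppress=True)
for n in("scene","top"):
    im=viewer.grab_frame(n); cv2.imwrite(f"pics/{n}0.png",cv2.resize(im[:,:,::-1],(768,576),interpolation=cv2.INTER_CUBIC))
    print(n,ray(n,(256,192)))
for t,z in(("press_spot",.045),("hinge",.0175),("cell_b_spot",.0255),("cell_b",.0175),("board",.01),("nest",0)):
    for n in("scene","top"):
        for d in viewer.pinpoint(t,n)[:4]: print(t,n,np.round(d["uv"],1),round(d["confidence"],2),atz(n,d["uv"],z))
print(robot.observe())
E
```

```text
scene (array([1.3708, 0.3768, 1.165 ]), array([-0.5507, -0.2633, -0.7924]))
top (array([0.3047, 0.0034, 1.2845]), array([ 0.1954,  0.0128, -0.9807]))
press_spot scene [227.1 170.8] 0.72 [ 0.5512 -0.1293  0.045 ]
press_spot scene [186.  190.6] 0.3 [ 0.691  -0.2141  0.045 ]
press_spot top [304.1 193.5] 0.98 [ 0.5449 -0.1178  0.045 ]
press_spot top [339.  149.5] 0.4 [ 0.6737 -0.2237  0.045 ]
hinge scene [217.9 194.4] 0.7 [ 0.6404 -0.1195  0.0175]
hinge top [303.4 163.1] 0.61 [ 0.642  -0.1215  0.0175]
cell_b_spot top [332.6 194.9] 0.79 [ 0.5432 -0.202   0.0255]
cell_b scene [196.1 188.2] 0.78 [ 0.6497 -0.2021  0.0175]
cell_b scene [181.8 177. ] 0.61 [ 0.6279 -0.275   0.0175]
cell_b top [340.2 148.5] 0.21 [ 0.6849 -0.2324  0.0175]
board scene [193.5 194.9] 0.58 [ 0.6747 -0.1988  0.01  ]
board top [328.  152.8] 0.92 [ 0.6745 -0.1968  0.01  ]
board top [274.2 173.2] 0.61 [ 0.6146 -0.0347  0.01  ]
nest scene [208.8 182.7] 0.74 [ 0.597  -0.1826  0.    ]
nest top [330.  179.3] 0.67 [ 0.5955 -0.2007  0.    ]
{'time_s': 0.7, 'joint_pos': array([61.7874, 24.8933,  1.4305, 90.1381, -0.6638, 64.9717, -4.3033]), 'qd': array([ 0.0941, -0.0201,  0.0425,  0.0248,  0.0791, -0.0666,  0.0698]), 'joint_efforts': array([ -0.0013, -67.0117,   1.0231, -31.6525,   0.0152,   0.0022,
         0.    ]), 'tool_pos': array([ 0.2375, -0.5781,  0.2313]), 'tcp_rot': array([179.9948,   0.0002,  22.3308]), 'force': array([ 0.0225,  0.2883, -0.3513]), 'moment': array([0.0214, 0.0492, 0.0167]), 'grip_force': 0.0, 'width': 0.9991855871676351}
```

```bash
python3 - <<'E'
import cv2
a=cv2.imread("pics/scene0.png");b=cv2.imread("pics/top0.png")
# x1.5 scaled; crop regions
ca=cv2.resize(a[190:370,200:460],(800,554),interpolation=cv2.INTER_CUBIC);cb=cv2.resize(b[190:340,380:600],(800,545),interpolation=cv2.INTER_CUBIC)
cv2.imwrite("pics/cs.png",ca);cv2.imwrite("pics/ct.png",cb)
E
```

```text
(no output)
```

View pics/scene0.png

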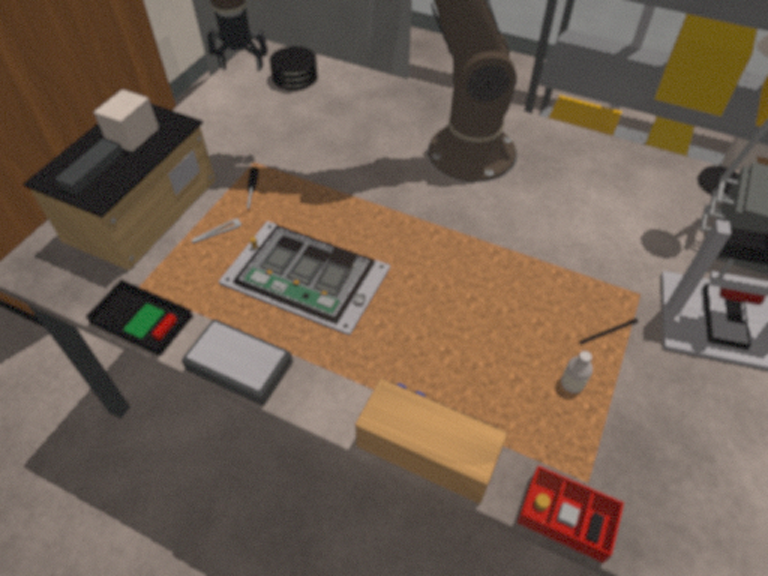

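View pics/cs.png

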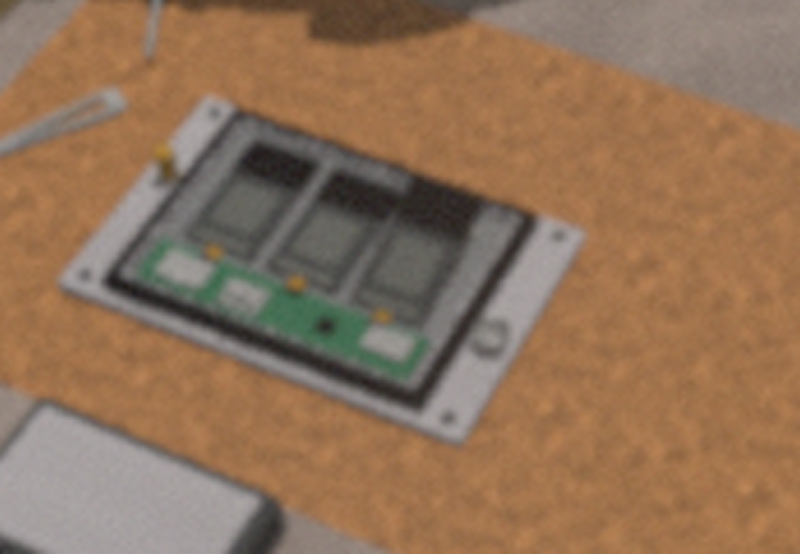

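View pics/ct.png

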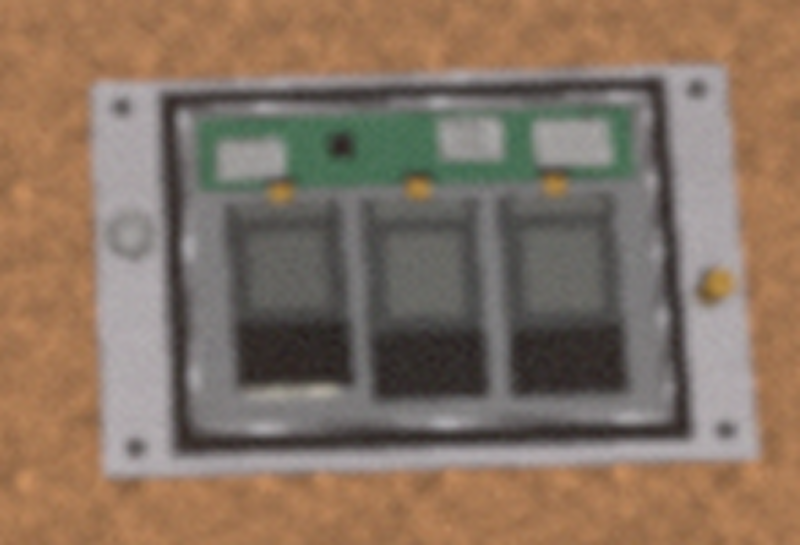

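The raised cell is the leftmost one in the top view. Its cap centre is at about (294,353) in the crop, which is about (307,191) in the full picture. It shows a bright end face and stands up in the scene view. I'll fit a model of the cell row to the image corners.

```bash
cat > fit.py <<'E'
from h import *
from scipy.optimize import least_squares
np.set_printoptions(precision=4,suppress=True)
T=lambda p:((np.array(p,float)+.5)/[800/220,545/150]+[380,190])/1.5-.5+.17
S=lambda p:((np.array(p,float)+.5)/[800/260,554/180]+[200,190])/1.5-.5+.17
def cellpts(x,y,yaw,k,th,loc):
    # loc: (dist from hinge toward robot, lateral(left+), height over underside)
    c,s=np.cos(yaw),np.sin(yaw); out=[]
    for d,l,h in loc:
        a=d*np.cos(th)-h*np.sin(th); z=.0175+d*np.sin(th)+h*np.cos(th); b=l+k*.074
        out.append([x-a*c-b*s, y-a*s+b*c, z])
    return np.array(out)
cap=[(.11,.031,.008),(.11,-.031,.008),(.074,.031,.008),(.074,-.031,.008)]
topobs={0:[(238,385),(350,383),(236,322),(349,319)],-1:[(374,398),(487,397),(371,330),(484,325)],-2:[(513,393),(627,388),(508,325),(620,322)]}
scobs=[(480,208),(463,238),(385,216)]  # near-left corner, boundary left, boundary right of raised cap
far=[(0,.031,.006),(0,-.031,.006)]
farobs={-1:[(362,200),(475,197)],-2:[(500,197),(612,193)],0:[(227,203),(338,200)]}
def res(p,sc=True):
    x,y,yaw,th=p; r=[]
    for k in topobs:
        t=th if k==0 else 0
        r.append(proj("top",cellpts(x,y,yaw,k,t,cap))-T(topobs[k])); r.append(proj("top",cellpts(x,y,yaw,k,t,far))-T(farobs[k]))
    return np.vstack(r).ravel()
if __name__=="__main__":
    s=least_squares(res,[.645,-.12,0,.2],loss="soft_l1"); p=s.x; print(p,np.degrees(p[2])); print(s.fun.reshape(-1,2).round(1).tolist())
    for th in(p[3],.15,.2,.24,):
        q=cellpts(*p[:3],0,th,[(.092,0,.008)]); print(th,q,proj("top",q),proj("scene",q))
    im=cv2.imread("pics/scene0.png");it=cv2.imread("pics/top0.png")
    for n,I in(("scene",im),("top",it)):
        for k in(0,-1,-2):
            for pts in([cap[i] for i in(0,1,3,2)],[(0,.031,.006),(0,-.031,.006),(.074,-.031,.006),(.074,.031,.006)]):
                u=(proj(n,cellpts(*p[:3],k,p[3] if k==0 else 0,pts))+.5)*1.5-.5
                cv2.polylines(I,[np.round(u*16).astype(np.int32)],True,(0,0,255),1,cv2.LINE_AA,4)
    a=cv2.resize(im[220:320,240:400],(640,400));b=cv2.resize(it[220:320,420:580],(640,400))
    cv2.imwrite("pics/ov.png",cv2.resize(np.vstack([a,b]),(480,600)))
E
python3 fit.py
```

```text
[ 0.6396 -0.1245  0.0146  0.2243] 0.8341164173305795
[[-0.3, 0.1], [0.9, -0.2], [-0.7, 0.2], [0.1, 0.1], [-0.6, -0.4], [0.1, -0.5], [-0.2, 0.0], [0.5, -0.4], [-0.4, 0.3], [0.2, 0.6], [-0.2, -0.2], [0.1, -0.3], [-0.1, 0.2], [0.4, 0.4], [-0.0, 0.5], [0.8, 0.4], [-0.4, -0.5], [0.2, -0.4]]
0.22431485610700225 [[ 0.5517 -0.1258  0.0458]] [[306.8514 191.0909]] [[227.9006 171.0906]]
0.15 [[ 0.5498 -0.1258  0.0392]] [[306.6599 192.1771]] [[228.234  171.9338]]
0.2 [[ 0.551  -0.1258  0.0436]] [[306.79   191.4649]] [[228.0167 171.354 ]]
0.24 [[ 0.5521 -0.1258  0.0471]] [[306.8904 190.8402]] [[227.8221 170.9273]]
```

View pics/ov.png

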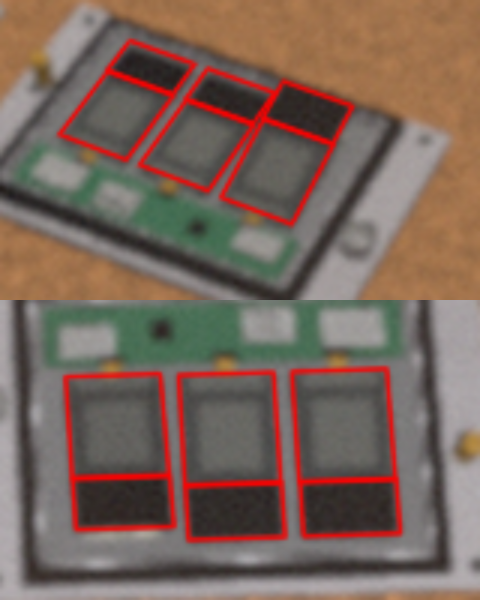

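The overlay lines up in both views. Lift is about 0.224 rad, the flush press spot about (0.548, -0.126, 0.0255), and the cell yaw 0.8°. I'll close the fingers, square the tool to the cell and move above the spot.

Request:
drive_tool:
  fingers: 255
  series:
    - [[0.008,0.011,0,0,0,-0.5],[0.025,0.036,0,0,0,-1.7],[0.047,0.068,0,0,0,-3.2],[0.073,0.106,0,0,0,-5],[0.1,0.145,0,0,0,-7],[0.128,0.186,-0.01,0,0,-9],[0.156,0.227,-0.02,0,0,-11],[0.184,0.268,-0.035,0,0,-13],[0.212,0.309,-0.05,0,0,-15],[0.239,0.348,-0.07,0,0,-17],[0.264,0.384,-0.09,0,0,-18.7],[0.285,0.415,-0.105,0,0,-20],[0.3,0.437,-0.115,0,0,-21],[0.308,0.449,-0.12,0,0,-21.5],[0.31,0.452,-0.121,0,0,-21.5],[0.31,0.452,-0.121,0,0,-21.5],[0.31,0.452,-0.121,0,0,-21.5]]

```text
time_s: 2.82
tool_pos: [0.5471, -0.1275, 0.1108]
tcp_rot: [180.0, -0.0, 0.7]
force: [-0.8, 0.1, -0.5]
width: 0.002
grip_force: 0.0
```

Request:
drive_tool:
  series:
    - [[0,0.001,-0.01,0,0,0],[0,0.001,-0.025,0,0,0],[0,0.001,-0.04,0,0,0],[0,0.001,-0.048,0,0,0],[0,0.001,-0.05,0,0,0],[0,0.001,-0.05,0,0,0]]

```text
time_s: 3.58
tool_pos: [0.5476, -0.1251, 0.0603]
tcp_rot: [180.0, 0.0, 0.8]
force: [-0.5, -0.7, 0.6]
width: -0.002
grip_force: 0.0
```

```bash
python3 - <<'E'
from h import *
from fit import cellpts,cap
o=robot.observe(); print(o["tool_pos"],o["force"])
out=[]
for n in("scene","top"):
    im=cv2.resize(viewer.grab_frame(n)[:,:,::-1],None,fx=6,fy=6,interpolation=cv2.INTER_CUBIC)
    for q,c in((cellpts(.6396,-.1245,.0146,0,.2243,[cap[i] for i in(0,1,3,2)]),(0,0,255)),(o["tool_pos"]+np.array([[.011,.0145,0],[.011,-.0145,0],[-.011,-.0145,0],[-.011,.0145,0]]),(0,255,0))):
        u=(proj(n,q)+.5)*6-.5; cv2.polylines(im,[np.round(u).astype(np.int32)],True,c,1,cv2.LINE_AA)
    x,y=np.round(proj(n,o["tool_pos"])[0]*6).astype(int); out.append(im[y-250:y+200,x-200:x+200])
cv2.imwrite("pics/near.png",np.hstack(out))
E
```

```text
[ 0.5476 -0.1251  0.0603] [-0.4556 -0.6796  0.5766]
```

View pics/near.png

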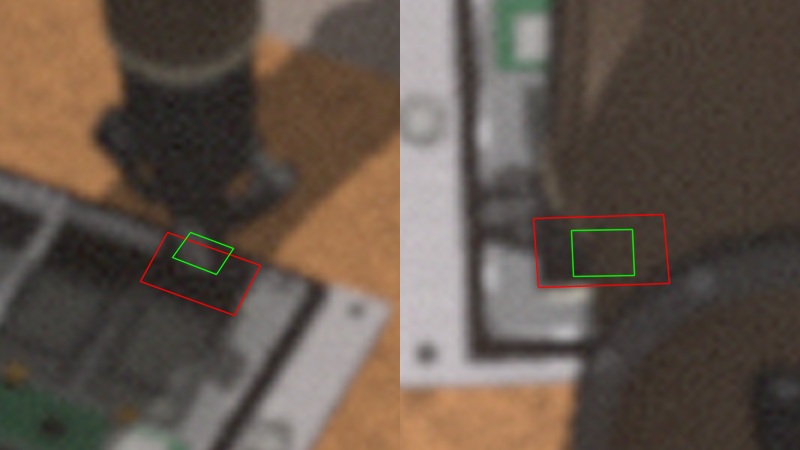

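The fingertips (green) sit inside the cap outline (red) in both views. Next I lower slowly to just short of flush.

Request:
drive_tool:
  series:
    - [[0,-0.001,-0.003,0,0,0],[0,-0.001,-0.006,0,0,0],[0,-0.001,-0.009,0,0,0],[0,-0.001,-0.012,0,0,0],[0,-0.001,-0.0145,0,0,0],[0,-0.001,-0.017,0,0,0],[0,-0.001,-0.0195,0,0,0],[0,-0.001,-0.022,0,0,0],[0,-0.001,-0.0245,0,0,0],[0,-0.001,-0.0265,0,0,0],[0,-0.001,-0.028,0,0,0],[0,-0.001,-0.029,0,0,0],[0,-0.001,-0.03,0,0,0],[0,-0.001,-0.031,0,0,0],[0,-0.001,-0.031,0,0,0]]

```text
time_s: 5.55
tool_pos: [0.5476, -0.1261, 0.0292]
tcp_rot: [180.0, -0.0, 0.8]
force: [0.7, -0.0, 1.1]
width: -0.002
grip_force: 0.1
```

Request:
drive_tool:
  series:
    - [[0,0,-0.0005,0,0,0],[0,0,-0.001,0,0,0],[0,0,-0.0015,0,0,0],[0,0,-0.002,0,0,0],[0,0,-0.0025,0,0,0],[0,0,-0.003,0,0,0],[0,0,-0.003,0,0,0]]

```text
time_s: 6.42
tool_pos: [0.5475, -0.1261, 0.0262]
tcp_rot: [180.0, 0.0, 0.8]
force: [-0.5, -0.2, 1.0]
width: 0.001
grip_force: 0.6
```

Request:
drive_tool:
  series:
    - [[0,0,-0.0003,0,0,0],[0,0,-0.0006,0,0,0],[0,0,-0.0008,0,0,0],[0,0,-0.001,0,0,0]]

```text
time_s: 6.92
tool_pos: [0.5474, -0.1261, 0.0255]
tcp_rot: [180.0, 0.0, 0.8]
force: [-2.6, 0.4, 7.4]
width: 0.001
grip_force: 3.7
```

It stopped hard at exactly 25.5 mm, so the cell is flush. I'll add a little more pressure and hold.

Request:
drive_tool:
  series:
    - [[0,0,-0.0002,0,0,0],[0,0,-0.0003,0,0,0],[0,0,-0.0003,0,0,0]]

```text
time_s: 7.3
tool_pos: [0.5474, -0.1261, 0.0254]
tcp_rot: [180.0, 0.0, 0.8]
force: [-2.8, 0.5, 9.0]
width: 0.001
grip_force: 4.5
```

Request:
drive_tool:
  series:
    - [[0,0,0,0,0,0],[0,0,0,0,0,0],[0,0,0,0,0,0],[0,0,0,0,0,0],[0,0,0,0,0,0],[0,0,0,0,0,0],[0,0,0,0,0,0],[0,0,0,0,0,0],[0,0,0,0,0,0],[0,0,0,0,0,0],[0,0,0,0,0,0],[0,0,0,0,0,0],[0,0,0,0,0,0],[0,0,0,0,0,0],[0,0,0,0,0,0],[0,0,0,0,0,0],[0,0,0,0,0,0]]

```text
time_s: 9.43
tool_pos: [0.5474, -0.1262, 0.0255]
tcp_rot: [180.0, -0.0, 0.8]
force: [-3.5, -0.3, 9.6]
width: 0.001
grip_force: 4.5
```

Request:
drive_tool:
  series:
    - [[0,0,0.001,0,0,0],[0,0,0.003,0,0,0],[0,0,0.008,0,0,0],[0,0,0.018,0,0,0],[0,0,0.035,0,0,0],[0,0,0.06,0,0,0],[0,0,0.09,0,0,0],[0,0,0.12,0,0,0],[-0.01,-0.03,0.15,0,0,0],[-0.03,-0.07,0.175,0,0,0],[-0.06,-0.12,0.19,0,0,0],[-0.09,-0.17,0.2,0,0,0],[-0.12,-0.21,0.2,0,0,0],[-0.14,-0.24,0.2,0,0,0],[-0.15,-0.25,0.2,0,0,0],[-0.15,-0.25,0.2,0,0,0],[-0.15,-0.25,0.2,0,0,0]]

```text
time_s: 11.55
tool_pos: [0.3988, -0.3745, 0.2253]
tcp_rot: [-180.0, -0.0, 1.0]
force: [1.0, 1.0, 0.1]
width: 0.001
grip_force: 0.0
```

```bash
python3 - <<'E'
from h import *
from fit import cellpts,cap
out=[]
for n in("scene","top"):
    im=cv2.resize(viewer.grab_frame(n)[:,:,::-1],None,fx=4,fy=4,interpolation=cv2.INTER_CUBIC)
    for k in (0,-1,-2):
        u=(proj(n,cellpts(.6396,-.1245,.0146,k,0,[cap[i] for i in(0,1,3,2)]))+.5)*4-.5; cv2.polylines(im,[np.round(u).astype(np.int32)],True,(0,0,255),1,cv2.LINE_AA)
    x,y=np.round(proj(n,[.6,-.2,.02])[0]*4).astype(int); out.append(im[y-200:y+200,x-200:x+200])
cv2.imwrite("pics/end.png",np.hstack(out))
o=robot.observe(); print(o["tool_pos"],o["force"],o["time_s"])
E
```

```text
[ 0.3987 -0.3747  0.2251] [ 1.2057  0.4735 -0.0947] 11.65
```

View pics/end.png

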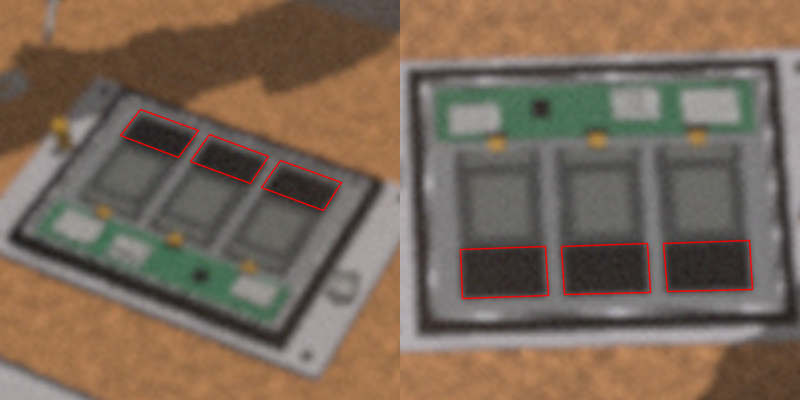

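All three caps now line up with the flush outlines in both views. The dish, pillar and bracket are where they were, so I'm handing in.

```bash
python3 -c "
from station import robot
print(robot.sign_off())"
```

```text
the job is handed in; nothing more can be done
None
```

The raised cell was pressed flush on its end cap with about 9 N, held for just over two seconds, and the arm withdrawn clear; the job is handed in at about 12 s, with no verdict returned.

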